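# Load and latch the jar of a tilted-head shaker mill

## Robot

A 6-joint arm with a two-finger parallel gripper is mounted at the origin on a cart in front of the work surface, level with it; the furniture and walls round the work are solid. World frame = base frame: x ahead of the robot, y to its left, z up, the work surface at z = 0. Lengths are in m, angles in degrees, forces in N, time in s.
With the tool pointing down it reaches from about 0.4 to 0.825 m from the base axis. Payload 7 kg.
Tool frame: the origin (TCP) lies between the finger pads; the fingertips stand 19 mm ahead of it and the grasp point (between the pads) is the TCP; z points along the fingers, y is the line along which they close (so a half turn about z gives the same grasp; the last joint's range is limited). The gripper opens to 88 mm and grips with 3 to 60 N. Pads are 19 mm wide; open, the fingers measure 130 mm over their backs; the gripper's body (78 mm by 193 mm) begins 47 mm behind the grasp point.
Start: joints at [-48.295, 20.546, 0.682, 0, -70.136, -16.507], TCP at [0.287, -0.611, 0.246] pointing down, gripper open.
Joint ranges: [-176.03, 176.03], [-82.01, 121.73], [-58.28, 71.71], [-173.87, 95.51], [-174.79, -0.11], [-173.66, 173.66]. Speed limits (degrees/s): [136.94, 136.94, 172.46, 180, 180, 180].

## Interface

Orientations are given as [roll, pitch, yaw] about the fixed x, y, z axes, in that order (R = Rz(yaw) Ry(pitch) Rx(roll)).
In Python, from plant import get_obs, snapshot, close_job, spot_in, spot_point gives the robot as it stands.
- The arm moves only by the tool play_rows, never from a script. Its argument "plan" is a list of rows, each a list of 6 numbers: the shift along the tool's x, y, z in cm, then the turn, a rotation vector about the tool's x, y, z in degrees. A call has 1 to 20 rows; each row shifts and turns the commanded pose from where the row before left it, along the tool's axes as they then stand; what a row does not reach is not made up. A row lasts 1/12 s, in which the tool goes at most 41.7 mm and 7.16 degrees, less where a joint would pass 70% of its speed; a pose out of reach is approached as far as the arm can. A call is refused whole if a number of a shift passes 4.17 or a number of a turn 7.16, either way. A call with a gripper value outside its range is refused whole. "grip" is the finger opening in cm, from 0 to 8.76, set as the call begins (left out, the last holds). The fingers move at their own pace and stop on an object; the grip force is fixed at half the most. Time passes only in rows, so rows that do not move let the fingers close. It gives the time, the measured TCP pose, the force, the opening and the grip force at its end, in the units of the state.
- get_obs(): the state, without advancing time (a new reading comes with each control period).
- snapshot(name): name is "side" or "top" or "wrist"; returns a dict with "frame" (400x640x3 uint8, red, green, blue), "fx", "fy", "cx", "cy" (pixels), "position" and "attitude" of the camera in the world. Camera axes: x right, y down, z forward; pixel columns grow to the right and rows downward; lengths in m; the calibration is good to about 2 mm. A picture is of the moment at which its call begins. There is no depth.
- close_job(): hands the job in; it is judged then, once.
Trained networks look in the newest picture that a camera, given by its name, has taken for a name from the list of things; names that differ only in an ending like _2 or _b are one class to them, and where a whole thing is asked for, a point or a joint stands for the part that bears it (a point fixed in the world has none). Each returns a list of dicts, best first, with "score" (0 to 1); they miss things now and then, are a little off and sometimes report something else, mostly with a low value. They report only what shows in the picture. A call takes as long as a camera call. They do not tell look-alikes from the thing itself.
- spot_in(camera, thing): "position" ([x, y, z] in m, in world coordinates, good to about 4 mm: the middle of the surface that is visible of it).
- spot_point(camera, thing): "position" ([x, y, z] in m, in world coordinates, good to about 4 mm: a listed point, or the origin of a listed thing).
The state is a dict: "clock": time; "joint_pos": joint angles; "qvel": joint speeds; "tau": joint torques, N m; "tool_pos": TCP position; "orientation": TCP orientation; "force": force on the tool from outside, world axes, zero at the start; "moment": the same for the moment, N m; "opening": finger opening in m; "gripper_force": force on a finger pad.
Only numpy, scipy, OpenCV 4.12 (cv2) and the standard library are available. Lean on these libraries where they do the work, as an engineer would, in place of code of your own. Each camera call takes 0.05 s, during which the arm holds its last target. There are 200 camera calls.

## Task

Load the steel grinding jar into the tilted head of the shaker mill: set it in the holder and work it down past the snug spring grips, which a twist makes easy, until it bottoms out, then swing the hold-down bridge over onto its lid. Hook the draw latch's wire loop over the keeper on the end of the bridge and press the lever flat, past centre, so that it stays latched by itself. Leave the other loose things on the bench where they are.

Things in the scene. Friction and masses are not known exactly. Their poses are not given: they have to be found in the camera images.
- jar: Grinding jar, plain steel cylinder, 84 mm high, about 0.3 kg, upright on the bench at the start. Body 50 mm in diameter up to 54 mm; above it a fixed knurled lid, 54 mm in diameter, 30 mm high: grip it there. Origin: centre of the underside, z up its axis. It stands in one of three places, having changed places with the amber bottle and the square white jar.
- mill: The shaker mill: grey housing on a dark base plate, fixed to the bench at a yaw that varies, with an aluminium head that leans 25 deg toward the robot. Origin: on the bench, straight below the holder's mouth; x toward its back, y to its left. Base plate from x = -62 to 98 mm, y = -199 to 79 mm. Latch on the right half, bridge hinge on the left.
- holder (a point): Mouth of the jar holder, its centre, on the deck's surface, 125 mm above the bench. Head frame: z out of the bore along its axis, 25 deg from vertical, leaning to the robot's side; x up the deck's slope, away from the robot; y level, to the left (bridge hinge), -y to the right (latch). Deck from x = -45 to 45 mm, y = 72 to -192 mm.
- holder_floor (a point): Centre of the bore's floor, 48 mm below the mouth; axes as holder. Bore 54 mm wide. Three sprung grips, leading in from 28 mm radius at 2 mm deep, squeeze the jar from 12 mm deep: a straight push takes up to about 20 N, turning it on the way down about half of that. Let go at the mouth, the jar tips out. Seated, its underside rests here and its lid spans z = 6 to 36 mm over the deck.
- bridge (a joint): Hold-down bridge, steel bar 18 mm wide. Rad: 0 = across the lid of a seated jar, positive = swung up and over to the left; starts at 1.6 to 1.85, range -0.1 to 2.1. Stays when nearly upright, falls shut lower down. Closed, in the head frame: crossbar z = 40 to 48 mm, y = 50 to -36, rubber foot below its middle; then a step down to a tongue, y = -40 to -70, z = 30 to 36.
- bridge_hinge (a point): On the bridge's hinge axis, mid width (head frame: x = 0, y = 46, z = 14 mm; the axis runs along x). Axes as holder. Two lugs 20 mm high stand beside it on the deck.
- bridge_end (a point): Middle of the bridge's end tongue, in its thickness, 15 mm from the end; closed at y = -55, z = 33 mm in the head frame, 103 mm from the hinge axis. The tongue can be pinched across its 18 mm width. Axes turn with the bridge and equal the head's when it is closed.
- keeper (a point): Where the centre of the loop's bar rests when latched (closed: y = -63.3, z = 38.5 mm in the head frame), on the jar's side of the keeper: a lip 4 mm thick, 18 mm wide, 12 mm high across the tongue's end (y = -66 to -70, top z = 48). The bar is laid on the tongue between the lip and the bridge's step, which is at y = -44. Axes as bridge_end.
- lever (a joint): Lever of the draw latch, steel plate 24 mm wide. Rad: 0 = flat, pointing to -y along the deck, top face at z = 24 mm; 1.57 = straight out from the deck; range 0 to 1.8, starts at 1.05 to 1.45. It stays where left. With the loop hooked, springs resist from about 1.0 rad, most at 0.7 (about 2 N at the tip); below about 0.35 they pull it flat and hold it.
- lever_hinge (a point): On the lever's pivot axis, mid width (head frame: x = 0, y = -108, z = 18 mm; the axis runs along x). Axes as holder.
- lever_tip (a point): Top face of the lever near its free end: 68 mm along the lever from its pivot, 6 mm above the pivot's plane; flat at y = -176, z = 24 mm in the head frame. The lever ends 8 mm farther out. Axes turn with the lever and equal the head's when flat.
- loop_pivot (a point): Pivot of the wire loop on the lever, 16 mm from the lever's pivot; lever flat: y = -119.8, z = 7.2 mm in the head frame. The loop swings freely about it and starts folded out along the raised lever, bar upward. Axes as loop_bar.
- loop_bar (a point): Middle of the loop's crossbar, 62 mm from its pivot. Wire 5 mm thick; loop 34 mm wide outside, 24 mm inside, its bar along the head's x. Pinch it from outside across its two legs, next to the bar, and swing it over to the jar; the lever follows a little. Springs let the bar be drawn out up to 5 mm, 10 N per mm. Axes: y from pivot to bar, x along the bar.
- bottle: Amber screw-cap bottle, 52 mm in diameter, 100 mm high, upright. A bystander. Origin: centre of its underside.
- square_jar: Square white plastic jar with lid, 68 x 74 x 123 mm, upright. A bystander. Origin: centre of its underside.
- timer: Small white timer, 58 x 66 x 16 mm, lying near the front edge of the bench. A bystander.
- black_marker: Black marker pen, 138 mm long, 15 mm thick, lying in front of the mill. A bystander.
- forceps: Steel forceps, 146 mm long, 5 mm high, lying in front of the mill. A bystander.
- tape_roll: Roll of tan tape lying flat, 62 mm in diameter, 18 mm high, on the left of the bench. A bystander.
Things that resemble listed ones, but are neither listed nor needed, are in the scene too. Leave any turquoise look-alike of the jar alone.

How it is judged (in metres and radians):
On the way, in this order (a step that is already met when the one before it is completed fails the run):
1. the jar has bottomed out in the holder (underside within 2.5 mm of the bore's floor) (x of jar in the frame of holder between -0.005 and 0.005 m and y of jar in the frame of holder between -0.005 and 0.005 m and z of jar in the frame of holder below -0.0455 m and angle between the z axis of jar and the z axis of holder, either way round below 0.08 rad), for 0.2 s.
2. the bridge lies on the lid of the seated jar (all of step 1 and value of joint bridge between -0.06 and 0.06 rad), for 0.2 s.
3. the loop's bar lies behind the keeper while the lever is still raised (y of loop_bar in the frame of keeper between -0.003 and 0.016 m and z of loop_bar in the frame of keeper between -0.004 and 0.006 m and value of joint lever above 0.45 rad), for 0.1 s.
At the end, for the whole second after the job is handed in: Jar home in the holder (within 2.5 mm of its floor, 5 mm of its axis), bridge down on the lid (within 0.06 rad), loop's bar on the keeper (within 6 mm of its seat), lever flat (below 0.08 rad) and staying so, all at rest; no other loose thing moved by over 30 mm (all of step 2 and distance between loop_bar and keeper below 0.006 m and value of joint lever below 0.08 rad and linear speed of jar below 0.02 m/s); the robot touches nothing.
It fails at once if the amber bottle or the square white jar is moved by more than 30 mm (distance of any of bottle, square_jar from where it was at the start of the episode above 0.03 m).
It fails at once if the timer, marker, forceps or tape roll is moved by more than 30 mm (distance of any of timer, black_marker, forceps, tape_roll from where it was at the start of the episode above 0.03 m).
It also fails if it takes over 72 s, if anything falls off the work surface, if the arm or the gripper's body presses on something with over 40 N, if the wrist force passes 120 N, or if a joint passes its speed limit or range.

## Working session

There is one attempt and no reset: what is moved stays moved. The work goes in short steps, Python scripts to look and compute and a tool call to move; the robot and the scene stay as the last step left them, time stands still between calls to the robot, and variables do not carry over. Pictures are saved under pics/ and viewed, at most 11 in all, crops included, and the job is handed in when it is done.

Besides the shell and the picture viewer there is one more tool, called after ">>>" by a JSON object that holds its "fn" and its "kwargs", one argument or row to a line. play_rows: Moves the arm, as the interface text tells. Its arguments: {"type":"object","properties":{"plan":{"type":"array","items":{"type":"array","items":{"type":"number"}}},"grip":{"type":"number"}},"required":["plan"]}

```bash
mkdir -p pics; ls; cat > h.py <<'E'
import numpy as np, cv2
from scipy.spatial.transform import Rotation as R
from plant import *
def snap(n,f=None):
    s=snapshot(n)
    if f: cv2.imwrite('pics/'+f,s['frame'][:,:,::-1])
    return s
E
python3 - <<'E'
from h import *
np.set_printoptions(precision=4,suppress=True)
a=snap('side');b=snap('top')
cv2.imwrite('pics/a.png',cv2.resize(np.vstack([a['frame'],b['frame']])[:,:,::-1],(480,600)))
cv2.imwrite('pics/b.png',b['frame'][:,:,::-1])
for s in(a,b):print(s['position'],s['attitude'],s['fx'])
for c in('side','top'):
  for t in('jar','mill','holder','holder_floor','bridge_hinge','bridge_end','lever_hinge','lever_tip','loop_pivot','loop_bar','bottle','square_jar','keeper'):
    print(c,t,[(np.round(d['position'],3).tolist(),round(d['score'],2)) for d in spot_point(c,t)][:3])
o=get_obs();print(o)
E
```

```text
pics
[0.0826 1.0319 0.8705] [-124.1628    0.5565 -155.8502] 375.0084335606792
[0.2873 0.0463 1.2743] [-168.1601   -0.3488  -86.5396] 421.14515377942223
side jar [([0.45, 0.011, 0.003], 0.89), ([0.467, 0.091, 0.001], 0.78)]
side mill [([0.626, 0.014, 0.001], 0.72)]
side holder [([0.628, 0.02, 0.122], 0.95), ([0.599, -0.105, 0.15], 0.22)]
side holder_floor [([0.648, 0.012, 0.084], 0.83), ([0.57, -0.124, 0.198], 0.47)]
side bridge_hinge [([0.632, 0.059, 0.139], 0.56), ([0.581, -0.098, 0.2], 0.34)]
side bridge_end [([0.598, 0.105, 0.222], 0.55), ([0.411, 0.367, -0.003], 0.32)]
side lever_hinge [([0.606, -0.095, 0.144], 0.83)]
side lever_tip [([0.579, -0.098, 0.201], 0.48)]
side loop_pivot [([0.597, -0.104, 0.15], 0.45)]
side loop_bar [([0.572, -0.125, 0.198], 0.41), ([0.603, -0.107, 0.152], 0.3)]
side bottle [([0.407, 0.367, -0.003], 0.57)]
side square_jar [([0.363, -0.324, -0.001], 0.92)]
side keeper [([0.594, 0.119, 0.231], 0.47), ([0.374, 0.175, 0.002], 0.38)]
top jar [([0.454, 0.249, -0.003], 0.81), ([0.45, 0.008, -0.0], 0.55), ([0.472, 0.088, -0.0], 0.51)]
top mill [([0.627, 0.019, 
[... 438 characters left out ...]
1], 0.44)]
top bottle [([0.406, 0.369, -0.002], 0.79), ([0.576, -0.096, 0.202], 0.66)]
top square_jar [([0.368, -0.318, -0.0], 0.66)]
top keeper [([0.376, 0.176, -0.002], 0.71), ([0.6, 0.118, 0.231], 0.47)]
{'clock': 1.4, 'joint_pos': array([-48.2925,  20.5462,   0.684 ,   0.0006, -70.1391, -16.5068]), 'qvel': array([-0.0314, -0.0344,  0.0683,  0.0382, -0.0237, -0.0948]), 'tau': array([  0.0011, -58.238 ,  29.3303,   7.0024,   0.0125,  -0.    ]), 'tool_pos': array([ 0.2874, -0.6107,  0.2456]), 'orientation': array([ 179.9989,   -0.0009, -154.7991]), 'force': array([ 0.2674, -0.1119, -0.4141]), 'moment': array([ 0.0262, -0.0387,  0.0279]), 'gripper_force': 0.0, 'opening': 0.08758742425977536}
```

View pics/b.png

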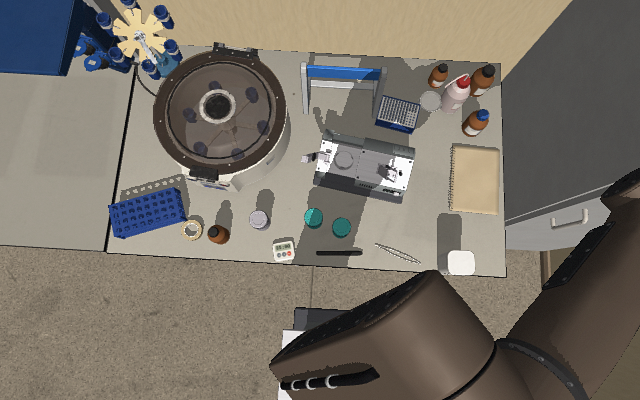

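View pics/a.png

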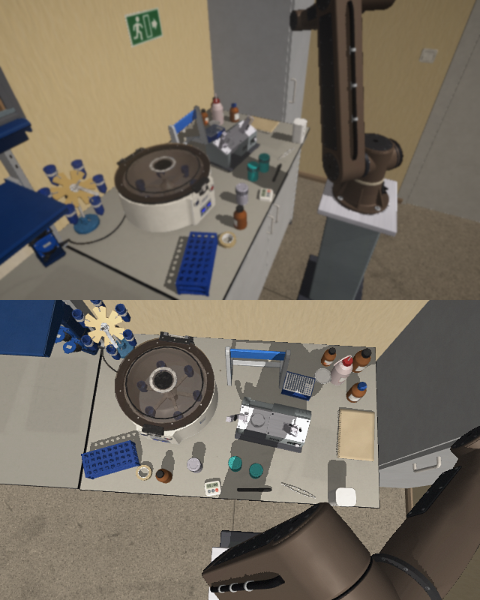

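The top view shows the steel jar at (259,219), with the turquoise look-alikes at (313,217) and (341,226). The bottle is at (218,233), the square jar at (460,262), and the mill around (365,165).

```bash
cat >> h.py <<'E'
from scipy.optimize import least_squares
np.set_printoptions(precision=4,suppress=True)
def head(m):  # m=[x,y,yaw]
    Rm=R.from_euler('xyz',[0,0,m[2]]); 
    return Rm*R.from_euler('y',-np.radians(25)), np.array([m[0],m[1],.125])
HP=dict(holder=(0,0,0),holder_floor=(0,0,-.048),bridge_hinge=(0,.046,.014),lever_hinge=(0,-.108,.018))
def fit(obs):
    def f(m):
        Rh,p=head(m); return np.concatenate([Rh.apply(HP[k])+p-v for k,v in obs])
    s=least_squares(f,[.63,.017,-.17],loss='soft_l1',f_scale=.004); return s.x,f(s.x).reshape(-1,3)
def toolR(yaw): return R.from_euler('xyz',[180,0,yaw],degrees=True)
def tcp():
    o=get_obs(); return R.from_euler('xyz',o['orientation'],degrees=True),np.array(o['tool_pos'])
def row(Rt,pt,N,cur=None):
    R0,p0=cur or tcp(); rv=(R0.inv()*Rt).as_rotvec()/N
    Rr=R.from_rotvec(rv); S=sum((Rr**k).as_matrix() for k in range(N))
    v=np.linalg.solve(S,R0.inv().apply(np.array(pt)-p0))
    print(N,'x',np.round(np.r_[v*100,np.degrees(rv)],2).tolist()); return Rt,np.array(pt)
E
python3 - <<'E'
from h import *
obs=[]
for c in('side','top'):
  snap(c)
  for t in HP:
    for d in spot_point(c,t)[:2]:
      p=np.array(d['position'])
      if p[2]>.07 and d['score']>.5:obs.append((t,p))
m,r=fit(obs);print(m,np.degrees(m[2]));print(r*1000)
j=[];be=[]
snap('top')
for t in('jar','bottle','bridge_end','lever_tip','loop_bar','loop_pivot'):
  print(t,[(np.round(d['position'],3),round(d['score'],2)) for d in spot_point('top',t)])
print('wp');c=row(toolR(-155),[.47,-.15,.29],14)
row(toolR(-190),[.454,.249,.19],12,c)
E
```

```text
[ 0.6291  0.0141 -0.1594] -9.132203957803176
[[ 49.0402 111.4507 -74.8   ]
 [  1.6402  -3.3493   3.5   ]
 [ -1.0007  -0.7933   1.6883]
 [ -0.6116   1.827   -0.7865]
 [ -2.8598  -0.7493   0.4   ]
 [  3.1687   1.3311  -2.4028]
 [ -3.8007  -1.1933  -1.7117]
 [ -1.4116  -1.873    2.0135]]
jar [(array([0.448, 0.007, 0.002]), 0.89), (array([ 0.632,  0.019, -0.003]), 0.71), (array([0.472, 0.088, 0.002]), 0.7), (array([ 0.456,  0.249, -0.003]), 0.54), (array([ 0.577, -0.094,  0.201]), 0.23), (array([ 0.571, -0.123,  0.2  ]), 0.19)]
bottle [(array([ 0.597, -0.107,  0.151]), 0.7)]
bridge_end [(array([ 0.367, -0.322, -0.001]), 0.73), (array([0.601, 0.106, 0.221]), 0.63), (array([0.378, 0.007, 0.001]), 0.6)]
lever_tip [(array([ 0.575, -0.096,  0.199]), 0.54)]
loop_bar [(array([ 0.573, -0.12 ,  0.198]), 0.62)]
loop_pivot [(array([ 0.601, -0.101,  0.148]), 0.37)]
wp
14 x [-2.58, 2.43, -0.32, -0.0, 0.0, 0.01]
12 x [-0.39, 3.36, 0.83, -0.0, -0.0, 2.92]
```

>>> {"fn": "play_rows", "kwargs": {
  "plan": [
    [-2.58,2.43,-0.32,0,0,0],
    [-2.58,2.43,-0.32,0,0,0],
    [-2.58,2.43,-0.32,0,0,0],
    [-2.58,2.43,-0.32,0,0,0],
    [-2.58,2.43,-0.32,0,0,0],
    [-2.58,2.43,-0.32,0,0,0],
    [-2.58,2.43,-0.32,0,0,0],
    [-2.58,2.43,-0.32,0,0,0],
    [-2.58,2.43,-0.32,0,0,0],
    [-2.58,2.43,-0.32,0,0,0],
    [-2.58,2.43,-0.32,0,0,0],
    [-2.58,2.43,-0.32,0,0,0],
    [-2.58,2.43,-0.32,0,0,0],
    [-2.58,2.43,-0.32,0,0,0]
  ]
}}

```text
clock: 3.42
tool_pos: [0.4696, -0.1474, 0.291]
orientation: [-180.0, 0.1, -154.8]
force: [0.3, -1.2, -0.3]
opening: 0.088
gripper_force: 0.0
```

>>> {"fn": "play_rows", "kwargs": {
  "plan": [
    [-0.39,3.36,0.83,0,0,2.9],
    [-0.39,3.36,0.83,0,0,2.9],
    [-0.39,3.36,0.83,0,0,2.9],
    [-0.39,3.36,0.83,0,0,2.9],
    [-0.39,3.36,0.83,0,0,2.9],
    [-0.39,3.36,0.83,0,0,2.9],
    [-0.39,3.36,0.83,0,0,2.9],
    [-0.39,3.36,0.83,0,0,2.9],
    [-0.39,3.36,0.83,0,0,2.9],
    [-0.39,3.36,0.83,0,0,2.9],
    [-0.39,3.36,0.83,0,0,2.9],
    [-0.39,3.36,0.83,0,0,2.9]
  ]
}}

```text
clock: 4.42
tool_pos: [0.4508, 0.252, 0.1908]
orientation: [180.0, 0.0, 170.3]
force: [1.0, -0.4, 0.5]
opening: 0.0875
gripper_force: 0.0
```

```bash
python3 - <<'E'
from h import *
print(tcp()[1],get_obs()['orientation'],get_obs()['joint_pos'],get_obs()['clock'])
w=snap('wrist','w1.png');print(w['position'],w['attitude'])
for c in('wrist','wrist','side','top'):
  if c!='wrist':snap(c)
  print(c,[(np.round(d['position'],4),round(d['score'],2)) for d in spot_point(c,'jar')])
row(toolR(-190),[.455,.249,.073],5)
E
```

```text
[0.4508 0.252  0.1908] [179.9555   0.0259 170.2951] [  51.0125    8.1533  -23.6799    0.001   -58.1153 -150.7178] 4.4167
[0.3761 0.2645 0.3303] [163.6561  -0.0596  80.2484]
wrist [(array([0.4737, 0.092 , 0.0003]), 0.91), (array([0.4465, 0.0079, 0.0046]), 0.76), (array([ 0.4545,  0.2463, -0.0012]), 0.61)]
wrist [(array([0.4737, 0.092 , 0.0003]), 0.91), (array([0.4465, 0.0079, 0.0046]), 0.76), (array([ 0.4545,  0.2463, -0.0012]), 0.61)]
side [(array([ 0.4674,  0.0929, -0.0015]), 0.9), (array([0.4531, 0.2474, 0.0055]), 0.89)]
top [(array([0.4673, 0.0909, 0.0013]), 0.6), (array([0.4479, 0.0059, 0.0003]), 0.53), (array([0.3762, 0.1763, 0.0013]), 0.52), (array([ 0.4558,  0.2511, -0.0044]), 0.45)]
5 x [-0.08, 0.0, 2.36, 0.0, 0.0, 0.08]
```

View pics/w1.png

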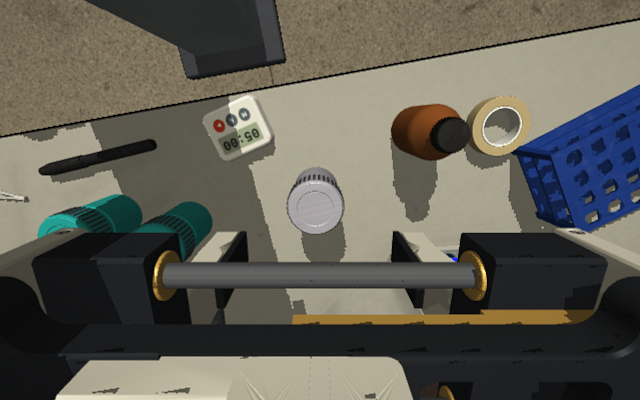

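>>> {"fn": "play_rows", "kwargs": {
  "plan": [
    [-0.08,-0.06,2.36,0,0,0],
    [-0.08,-0.06,2.36,0,0,0],
    [-0.08,-0.06,2.36,0,0,0],
    [-0.08,-0.06,2.36,0,0,0],
    [-0.08,-0.06,2.36,0,0,0]
  ]
}}

```text
clock: 5.18
tool_pos: [0.4548, 0.2457, 0.0728]
orientation: [179.9, 0.1, 170.3]
force: [-0.5, 0.6, 0.6]
opening: 0.0876
gripper_force: 0.0
```

>>> {"fn": "play_rows", "kwargs": {
  "plan": [
    [0,0,0,0,0,0],
    [0,0,0,0,0,0],
    [0,0,0,0,0,0],
    [0,0,0,0,0,0],
    [0,0,0,0,0,0],
    [0,0,0,0,0,0]
  ],
  "grip": 5.2
}}

```text
clock: 5.68
tool_pos: [0.4549, 0.2471, 0.074]
orientation: [179.9, 0.1, 170.4]
force: [0.2, 0.2, -0.1]
opening: 0.0545
gripper_force: 0.8
```

```bash
python3 - <<'E'
from h import *
s=snap('top')
C=R.from_euler('xyz',s['attitude'],degrees=True);p=s['position']
for uv in((289,130),(280,160),(262,180),(240,187)):
  d=C.apply([(uv[0]-s['cx'])/s['fx'],(uv[1]-s['cy'])/s['fy'],1])
  print(uv,[(z,np.round((p+d*(z-p[2])/d[2])[:2],3)) for z in(0,.1,.2)])
print(get_obs()['opening'],get_obs()['gripper_force'])
E
```

```text
(289, 130) [(0, array([0.757, 0.186])), (0.1, array([0.72 , 0.175])), (0.2, array([0.683, 0.164]))]
(280, 160) [(0, array([0.656, 0.207])), (0.1, array([0.627, 0.194])), (0.2, array([0.598, 0.182]))]
(262, 180) [(0, array([0.588, 0.257])), (0.1, array([0.564, 0.241])), (0.2, array([0.541, 0.224]))]
(240, 187) [(0, array([0.562, 0.323])), (0.1, array([0.54 , 0.302])), (0.2, array([0.518, 0.28 ]))]
0.05360213151278269 30.042922496795654
```

>>> {"fn": "play_rows", "kwargs": {
  "plan": [
    [0,0,0,0,0,0],
    [0,0,0,0,0,0],
    [0,0,0,0,0,7.1],
    [0,0,0,0,0,7.1],
    [0,0,0,0,0,7.1],
    [0,0,0,0,0,7.1],
    [0,0,0,0,0,7.1],
    [0,0,0,0,0,7.1],
    [0,0,0,0,0,7.1]
  ],
  "grip": 6.5
}}

```text
clock: 6.48
tool_pos: [0.4917, 0.1998, 0.0602]
orientation: [-179.9, -8.3, 125.4]
force: [0.8, -0.2, -0.1]
opening: 0.065
gripper_force: 0.0
```

>>> {"fn": "play_rows", "kwargs": {
  "plan": [
    [0,0,0,0,0,0],
    [0,0,0,0,0,0],
    [0,0,0,0,0,0],
    [0,0,0,0,0,0],
    [0,0,0,0,0,0]
  ],
  "grip": 5
}}

```text
clock: 6.9
tool_pos: [0.4904, 0.2001, 0.0602]
orientation: [-179.9, -8.2, 125.7]
force: [0.2, 0.0, -0.4]
opening: 0.0504
gripper_force: 0.0
```

```bash
python3 - <<'E'
from h import *
o=get_obs();print(o['tool_pos'],o['orientation'],o['opening'],o['gripper_force'],o['joint_pos'])
# mill refit
obs=[]
for c in('side','top'):
 for k in range(3):
  snap(c)
  for t in HP:
    for d in spot_point(c,t)[:2]:
      p=np.array(d['position'])
      if p[2]>.07 and d['score']>.4:obs.append((t,p))
m,r=fit(obs);print(m,np.degrees(m[2]),len(obs));np.save('m.npy',m)
for k in HP: print(k,np.median([x for (a,_),x in zip(obs,r) if a==k],0)*1000)
print(get_obs()['clock'])
E
```

```text
[0.4904 0.2001 0.0602] [-179.8617   -8.1726  125.7448] 0.05036218468901755 0.0 [  37.1878   19.8175  -24.1972  -11.3069  -46.4787 -173.5984]
[ 0.6304  0.016  -0.1856] -10.632821948729099 20
holder [-0.0294  0.5726  1.5   ]
holder_floor [ 0.0079 -0.2704 -2.0028]
bridge_hinge [-0.5068  0.5245 -0.7117]
lever_hinge [-1.1835 -0.8694 -1.2865]
8.4
```

```bash
python3 - <<'E'
from h import *
w=snap('wrist');t=snap('side')
f=t['frame'][120:330,180:480]
cv2.imwrite('pics/c.png',np.vstack([w['frame'],cv2.resize(f,(640,200*2))])[:, :, ::-1][:600] if 0 else cv2.resize(np.hstack([w['frame'],cv2.resize(f,(571,400))])[:,:,::-1],(800,264)))
for c in('wrist','side','top'):
  if c=='top':snap(c)
  print(c,[(np.round(d['position'],4),round(d['score'],2)) for d in spot_point(c,'jar')])
E
```

```text
wrist [(array([ 0.456 ,  0.2504, -0.0035]), 0.79)]
side [(array([0.451 , 0.0092, 0.0008]), 0.71), (array([ 0.47  ,  0.0905, -0.0028]), 0.68), (array([0.4521, 0.2507, 0.0046]), 0.65), (array([0.6281, 0.0186, 0.1216]), 0.29)]
top [(array([ 0.4573,  0.2477, -0.0037]), 0.85), (array([ 0.4717,  0.09  , -0.0003]), 0.58), (array([ 0.4479,  0.0025, -0.0007]), 0.56)]
```

View pics/c.png

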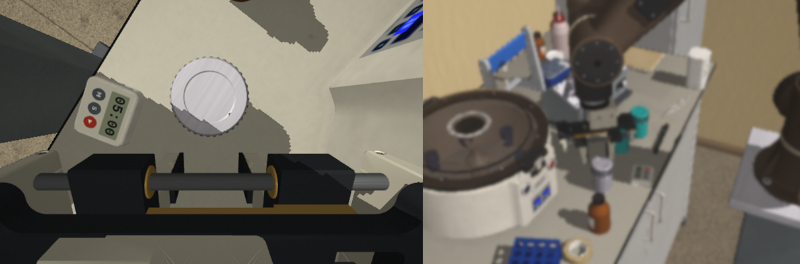

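```bash
python3 - <<'E'
from h import *
R0,p0=tcp()
c=row(R0,p0+[-.01,0,.1],3)
c=row(toolR(-140),[.455,.2475,.15],15,c)
c=row(toolR(-140),[.455,.2475,.073],4,c)
E
```

```text
3 x [0.67, -0.28, -3.27, 0.0, 0.0, 0.0]
15 x [0.25, 0.32, 0.09, 0.44, -0.42, -6.28]
4 x [0.0, -0.0, 1.92, 0.0, 0.0, 0.0]
```

>>> {"fn": "play_rows", "kwargs": {
  "plan": [
    [0.67,-0.28,-3.27,0,0,0],
    [0.67,-0.28,-3.27,0,0,0],
    [0.67,-0.28,-3.27,0,0,0],
    [0.25,0.32,0.09,0.44,-0.42,-6.28],
    [0.25,0.32,0.09,0.44,-0.42,-6.28],
    [0.25,0.32,0.09,0.44,-0.42,-6.28],
    [0.25,0.32,0.09,0.44,-0.42,-6.28],
    [0.25,0.32,0.09,0.44,-0.42,-6.28],
    [0.25,0.32,0.09,0.44,-0.42,-6.28],
    [0.25,0.32,0.09,0.44,-0.42,-6.28],
    [0.25,0.32,0.09,0.44,-0.42,-6.28],
    [0.25,0.32,0.09,0.44,-0.42,-6.28],
    [0.25,0.32,0.09,0.44,-0.42,-6.28],
    [0.25,0.32,0.09,0.44,-0.42,-6.28],
    [0.25,0.32,0.09,0.44,-0.42,-6.28],
    [0.25,0.32,0.09,0.44,-0.42,-6.28],
    [0.25,0.32,0.09,0.44,-0.42,-6.28],
    [0.25,0.32,0.09,0.44,-0.42,-6.28]
  ],
  "grip": 8.7
}}

```text
clock: 10.2
tool_pos: [0.4595, 0.2389, 0.1486]
orientation: [178.8, 0.3, -138.9]
force: [-0.1, -0.0, -0.0]
opening: 0.0873
gripper_force: 0.0
```

```bash
python3 - <<'E'
from h import *
print(tcp()[1],get_obs()['orientation'],get_obs()['joint_pos'])
w=snap('wrist')
print([(np.round(d['position'],4),round(d['score'],2)) for d in spot_point('wrist','jar')])
c=row(toolR(-140),[.455,.2475,.073],5)
E
```

```text
[0.4595 0.2389 0.1486] [ 178.8253    0.3265 -138.8739] [ 48.3602  10.8236 -26.0683  -1.4144 -52.6447 -96.3771]
[(array([ 0.4496,  0.249 , -0.0023]), 0.67), (array([0.4776, 0.091 , 0.0025]), 0.66), (array([0.4482, 0.0106, 0.0037]), 0.59)]
5 x [-0.05, 0.17, 1.51, 0.24, 0.06, 0.19]
```

>>> {"fn": "play_rows", "kwargs": {
  "plan": [
    [-0.05,0.17,1.51,0.24,0.06,0.19],
    [-0.05,0.17,1.51,0.24,0.06,0.19],
    [-0.05,0.17,1.51,0.24,0.06,0.19],
    [-0.05,0.17,1.51,0.24,0.06,0.19],
    [-0.05,0.17,1.51,0.24,0.06,0.19],
    [0,0,0,0,0,0]
  ]
}}

```text
clock: 10.8
tool_pos: [0.4546, 0.2466, 0.0708]
orientation: [-180.0, -0.3, -140.4]
force: [-0.5, -0.4, -0.6]
opening: 0.0868
gripper_force: 0.0
```

```bash
python3 - <<'E'
from h import *
print(tcp()[1],get_obs()['orientation'])
c=row(toolR(-140),[.455,.2475,.073],1)
E
```

```text
[0.4546 0.2466 0.0708] [-179.9808   -0.2692 -140.3793]
1 x [-0.09, 0.04, -0.22, -0.02, -0.27, -0.38]
```

>>> {"fn": "play_rows", "kwargs": {
  "plan": [
    [-0.09,0.04,-0.22,0,-0.27,-0.38],
    [0,0,0,0,0,0],
    [0,0,0,0,0,0],
    [0,0,0,0,0,0],
    [0,0,0,0,0,0],
    [0,0,0,0,0,0],
    [0,0,0,0,0,0],
    [0,0,0,0,0,0],
    [0,0,0,0,0,0],
    [0,0,0,0,0,0]
  ],
  "grip": 4
}}

```text
clock: 11.63
tool_pos: [0.4564, 0.2487, 0.0761]
orientation: [-180.0, 0.3, -139.7]
force: [-0.8, -0.6, 6.5]
opening: 0.0535
gripper_force: 30.0
```

```bash
cat >> h.py <<'E'
def place(tw,h,m,dx=0,dy=0):
    """TCP pose: head-frame point (dx,dy,h), tool z=-z_head; tw=0: tool y=-x_head"""
    Rh,p=head(m)
    Rt=Rh*R.from_matrix(np.array([[0,-1,0],[-1,0,0],[0,0,-1.]]))*R.from_euler('z',-tw,degrees=True)
    return Rt,p+Rh.apply([dx,dy,h])
E
python3 - <<'E'
from h import *
o=get_obs();print(o['tool_pos'],o['orientation'],o['opening'],o['gripper_force'])
m=[.630,.0155,np.radians(-10)]
print(place(-15,.2,m)[0].as_euler('xyz',degrees=True),place(-15,.2,m)[1])
R0,p0=tcp()
c=row(R0,p0+[-.02,-.02,.13],5)
c=row(*place(-15,.16,m),12,c)
E
```

```text
[0.4564 0.2487 0.0761] [-179.9897    0.3068 -139.7451] 0.053478183616363806 30.000648200511932
[-155.7523    6.2797 -113.6497] [0.5468 0.0302 0.3063]
5 x [0.55, -0.05, -2.6, 0.0, 0.0, 0.0]
12 x [0.62, -1.97, -0.21, 1.86, -0.94, -2.03]
```

>>> {"fn": "play_rows", "kwargs": {
  "plan": [
    [0.55,-0.05,-3.2,0,0,0],
    [0.55,-0.05,-3.2,0,0,0],
    [0.55,-0.05,-3.2,0,0,0],
    [0.55,-0.05,-3.2,0,0,0],
    [0.55,-0.05,-3.2,0,0,0],
    [0,0,0,0,0,0]
  ]
}}

```text
clock: 12.13
tool_pos: [0.4376, 0.2293, 0.2414]
orientation: [180.0, 0.8, -139.7]
force: [0.6, 1.9, -2.4]
opening: 0.0532
gripper_force: 30.0
```

```bash
python3 - <<'E'
from h import *
o=get_obs();print(o['tool_pos'],o['orientation'],o['opening'],o['gripper_force'],o['force'])
m=[.630,.0155,np.radians(-10)]
R0,p0=tcp();t=place(-15,.16,m)
N=12;c=row(*t,N)
rv=(R0.inv()*t[0]).as_rotvec()/N;Rr=R.from_rotvec(rv);v=np.linalg.solve(sum((Rr**k).as_matrix() for k in range(N)),R0.inv().apply(t[1]-p0))
for k in range(N):
  p0=p0+R0.apply(v);R0=R0*Rr
  if k%3==2:print(p0,p0+R0.apply([0,0,.076]))
E
```

```text
[0.4376 0.2293 0.2414] [ 179.9993    0.7544 -139.7164] 0.05315489450449385 29.995574355125427 [ 0.5514  1.8804 -2.4211]
12 x [0.66, -1.91, 0.07, 1.85, -0.9, -2.04]
[0.4616 0.1737 0.2406] [0.47   0.1715 0.1651]
[0.4912 0.121  0.2449] [0.5074 0.1167 0.1707]
[0.5255 0.0719 0.2546] [0.5495 0.0665 0.1827]
[0.5634 0.0272 0.27  ] [0.595  0.0217 0.2011]
```

>>> {"fn": "play_rows", "kwargs": {
  "plan": [
    [0.66,-1.91,0.07,1.85,-0.9,-2.04],
    [0.66,-1.91,0.07,1.85,-0.9,-2.04],
    [0.66,-1.91,0.07,1.85,-0.9,-2.04],
    [0.66,-1.91,0.07,1.85,-0.9,-2.04],
    [0.66,-1.91,0.07,1.85,-0.9,-2.04],
    [0.66,-1.91,0.07,1.85,-0.9,-2.04],
    [0.66,-1.91,0.07,1.85,-0.9,-2.04],
    [0.66,-1.91,0.07,1.85,-0.9,-2.04],
    [0.66,-1.91,0.07,1.85,-0.9,-2.04],
    [0.66,-1.91,0.07,1.85,-0.9,-2.04],
    [0.66,-1.91,0.07,1.85,-0.9,-2.04],
    [0.66,-1.91,0.07,1.85,-0.9,-2.04],
    [0,0,0,0,0,0],
    [0,0,0,0,0,0]
  ]
}}

```text
clock: 13.3
tool_pos: [0.5608, 0.025, 0.263]
orientation: [-156.1, 5.7, -113.9]
force: [-0.0, 1.0, -3.6]
opening: 0.0533
gripper_force: 30.0
```

```bash
python3 - <<'E'
from h import *
o=get_obs();print(o['tool_pos'],o['orientation'],o['opening'],o['joint_pos'])
a=[]
obs=[]
for c in('side','top','wrist'):
 for k in range(2):
  s=snap(c,'p_%s.png'%c)
  for t in HP:
    for d in spot_point(c,t)[:2]:
      p=np.array(d['position'])
      if p[2]>.07 and d['score']>.4:obs.append((t,p));print(c,t,np.round(p,3),round(d['score'],2))
  print(c,'jar',[(np.round(d['position'],4),round(d['score'],2)) for d in spot_point(c,'jar') if d['position'][2]>.05])
m,r=fit(obs);print(m,np.degrees(m[2]),len(obs))
m=[.630,.0155,np.radians(-10)]
R0,p0=tcp();print('jar pred',p0+R0.apply([0,0,.076]))
row(*place(-15,.085,m),6)
E
```

```text
[0.5608 0.025  0.263 ] [-156.1132    5.7117 -113.8608] 0.05326993423131738 [ 31.429   -3.919  -41.0402  27.446  -37.5735 -76.1888]
side holder [0.63  0.019 0.125] 0.74
side holder_floor [0.649 0.012 0.084] 0.71
side bridge_hinge [0.632 0.059 0.137] 0.7
side lever_hinge [ 0.606 -0.094  0.141] 0.73
side jar [(array([0.5889, 0.018 , 0.1997]), 0.8)]
side holder [0.629 0.017 0.125] 0.63
side holder_floor [0.65  0.011 0.082] 0.63
side bridge_hinge [0.632 0.062 0.138] 0.88
side jar [(array([0.5884, 0.0207, 0.1989]), 0.73)]
top holder [0.631 0.013 0.122] 0.69
top bridge_hinge [0.636 0.064 0.138] 0.66
top lever_hinge [ 0.606 -0.09   0.144] 0.8
top jar []
top holder [0.634 0.017 0.122] 0.78
top bridge_hinge [0.637 0.062 0.14 ] 0.59
top lever_hinge [ 0.605 -0.089  0.143] 0.76
top jar [(array([ 0.6054, -0.0897,  0.1434]), 0.63)]
wrist holder [0.626 0.012 0.123] 0.93
wrist holder_floor [0.645 0.013 0.08 ] 0.87
wrist lever_hinge [ 0.605 -0.092  0.144] 0.9
wrist jar [(array([0.5916, 0.0215, 0.1929]), 0.56)]
wrist holder [0.65  0.013 0.081] 0.64
wrist holder [0.628 0.015 0.121] 0.56
wrist holder_floor [0.651 0.01  0.079] 0.67
wrist lever_hinge [ 0.598 -0.104  0.145] 0.55
wrist jar [(array([0.5911, 0.0154, 0.196 ]), 0.77)]
[ 0.6304  0.0147 -0.1736] -9.943773965196298 20
jar pred [0.5929 0.0202 0.1954]
6 x [-0.04, -0.06, 1.18, 0.04, -0.08, 0.02]
```

View pics/p_wrist.png

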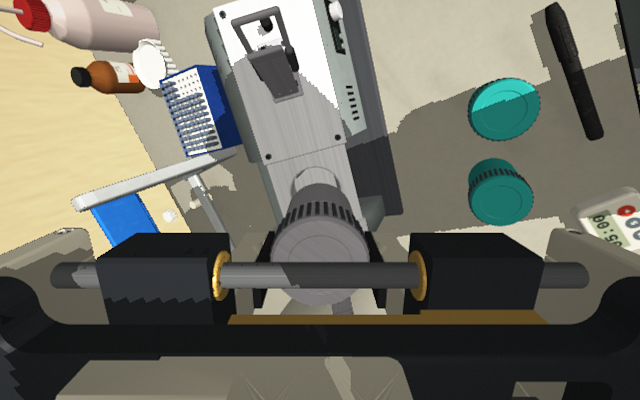

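```bash
cat >> h.py <<'E'
def proj(s,P):
    C=R.from_euler('xyz',s['attitude'],degrees=True).inv()
    q=C.apply(np.atleast_2d(P)-s['position']); return np.c_[q[:,0]/q[:,2]*s['fx']+s['cx'],q[:,1]/q[:,2]*s['fy']+s['cy']]
E
python3 - <<'E'
from h import *
m=[.6305,.0150,np.radians(-10)];Rh,p=head(m)
R0,p0=tcp()
a=np.linspace(0,2*np.pi,60);ci=np.c_[np.cos(a),np.sin(a),0*a]
L=[Rh.apply(.001*np.array([[-45,-192,0],[45,-192,0],[45,72,0],[-45,72,0],[-45,-192,0]]))+p, Rh.apply(ci*.027)+p, p0+R0.apply(ci*.027+[0,0,-.008]), p0+R0.apply(ci*.025+[0,0,.076])]
out=[]
for c in('wrist','top'):
  s=snap(c);I=cv2.resize(s['frame'][:,:,::-1],None,fx=4,fy=4,interpolation=cv2.INTER_CUBIC)
  for l,col in zip(L,[(0,255,0),(0,0,255),(255,0,0),(0,255,255)]):
    cv2.polylines(I,[np.round(4*proj(s,l)).astype(np.int32)],False,col,2)
  out.append(I)
A=cv2.resize(out[0][0:1200,700:1700],(500,600));B=cv2.resize(out[1][480:860,1160:1700],(300,211))
cv2.imwrite('pics/ov.png',np.hstack([A,np.vstack([B,np.zeros((389,300,3),np.uint8)])]))
E
```

```text
(no output)
```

View pics/ov.png

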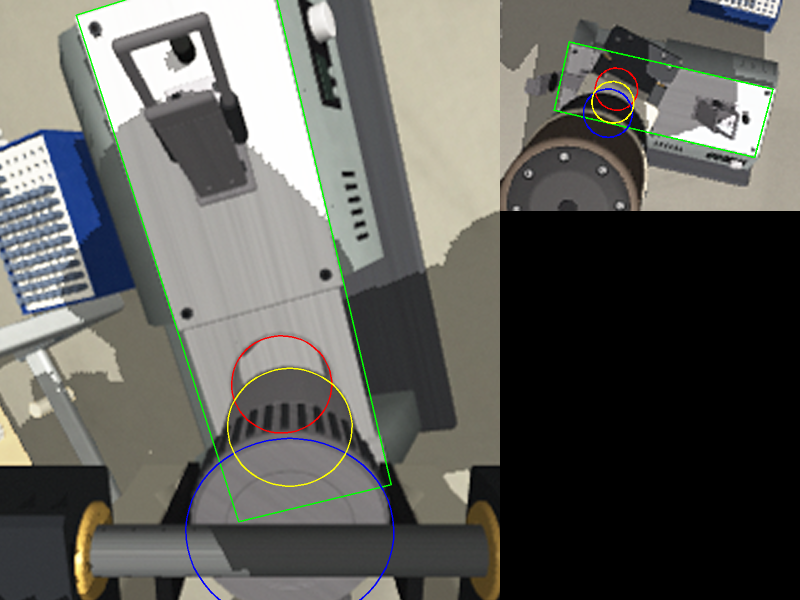

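```bash
cat >> h.py <<'E'
M=[.6305,.0150,np.radians(-10)]
def inhead():
    Rh,p=head(M);R0,p0=tcp();q=Rh.inv().apply(p0-p)*1000
    e=(place(0,0,M)[0].inv()*R0).as_rotvec(degrees=True);print('head mm',q,'rot vs tw0',e)
E
python3 - <<'E'
from h import *
inhead(); row(*place(-15,.081,M),6)
E
```

```text
head mm [ -4.1178  -0.8455 155.8698] rot vs tw0 [-0.2894  0.4318 14.849 ]
6 x [-0.04, -0.07, 1.25, 0.04, -0.08, 0.03]
```

>>> {"fn": "play_rows", "kwargs": {
  "plan": [
    [-0.04,-0.07,1.25,0.04,-0.08,0],
    [-0.04,-0.07,1.25,0.04,-0.08,0],
    [-0.04,-0.07,1.25,0.04,-0.08,0],
    [-0.04,-0.07,1.25,0.04,-0.08,0],
    [-0.04,-0.07,1.25,0.04,-0.08,0],
    [-0.04,-0.07,1.25,0.04,-0.08,0],
    [0,0,0,0,0,0],
    [0,0,0,0,0,0]
  ]
}}

```text
clock: 15.87
tool_pos: [0.5968, 0.0204, 0.1977]
orientation: [-155.8, 6.1, -113.5]
force: [-0.2, -1.4, -3.8]
opening: 0.0536
gripper_force: 30.0
```

```bash
python3 - <<'E'
from h import *
inhead(); row(*place(-15,.074,M),2);row(*place(-15,.064,M),4);print(get_obs()['force'])
E
```

```text
head mm [-0.1755 -0.5694 80.3187] rot vs tw0 [-0.06    0.0889 14.8438]
2 x [-0.03, -0.0, 0.32, 0.02, -0.05, 0.08]
4 x [-0.02, -0.0, 0.41, 0.01, -0.02, 0.04]
[-0.2497 -1.4039 -3.7973]
```

>>> {"fn": "play_rows", "kwargs": {
  "plan": [
    [-0.03,0,0.3,0,-0.05,0],
    [-0.03,0,0.3,0,0,0],
    [0,0,0.3,0,0,0],
    [0,0,0.3,0,0,0],
    [0,0,0.3,0,0,-1],
    [0,0,0,0,0,0]
  ]
}}

```text
clock: 16.37
tool_pos: [0.6036, 0.0204, 0.1843]
orientation: [-155.6, 5.8, -112.5]
force: [-0.7, 0.7, -3.1]
opening: 0.0533
gripper_force: 30.0
```

```bash
python3 - <<'E'
from h import *
inhead(); o=get_obs(); print(head(M)[0].inv().apply(o['force']),o['moment'],o['opening'])
E
```

```text
head mm [ 0.1873  0.6437 65.3604] rot vs tw0 [-0.0069 -0.0509 13.7482]
[-2.0991  0.5875 -2.4627] [0.6677 2.0501 0.1306] 0.053320963545321974
```

>>> {"fn": "play_rows", "kwargs": {
  "plan": [
    [0,0,0.3,0,0,-3],
    [0,0,0.3,0,0,-3],
    [0,0,0.3,0,0,-3],
    [0,0,0.3,0,0,-3],
    [0,0,0.3,0,0,-3],
    [0,0,0.3,0,0,-3],
    [0,0,0.3,0,0,-3]
  ]
}}

```text
clock: 16.95
tool_pos: [0.6123, 0.0189, 0.1663]
orientation: [-155.1, -3.0, -93.3]
force: [-7.8, 1.1, 3.6]
opening: 0.0536
gripper_force: 30.0
```

```bash
python3 - <<'E'
from h import *
inhead(); o=get_obs(); print(head(M)[0].inv().apply(o['force']),o['moment'],o['opening'])
E
```

```text
head mm [ 0.6263  0.7256 45.2973] rot vs tw0 [ 0.0747 -0.0699 -7.3108]
[-5.6069 -0.2709  6.533 ] [ 0.7751  3.4189 -0.0222] 0.05357729720216809
```

>>> {"fn": "play_rows", "kwargs": {
  "plan": [
    [0,0,0.3,0,0,-3],
    [0,0,0.3,0,0,-3],
    [0,0,0.3,0,0,-3],
    [0,0,0.3,0,0,-3],
    [0,0,0.3,0,0,-3],
    [0,0,0.2,0,0,-2],
    [0,0,0,0,0,0]
  ]
}}

```text
clock: 17.53
tool_pos: [0.6192, 0.0175, 0.1507]
orientation: [-156.9, -10.0, -77.7]
force: [-4.9, 0.9, 0.5]
opening: 0.0536
gripper_force: 30.0
```

```bash
python3 - <<'E'
from h import *
inhead(); o=get_obs(); print(head(M)[0].inv().apply(o['force']),o['moment'],o['opening'])
for c in('side','top'):
  snap(c);print([(head(M)[0].inv().apply(np.array(d['position'])-head(M)[1])*1000,d['score']) for d in spot_point(c,'jar') if d['position'][2]>.03])
E
```

```text
head mm [ 0.4107  0.4685 28.2063] rot vs tw0 [  0.0647  -0.0393 -24.2927]
[-4.3109  0.0317  2.6076] [0.6665 3.2948 0.1131] 0.05356004307030719
[(array([  2.2871,   1.3935, -39.6847]), 0.45)]
[]
```

>>> {"fn": "play_rows", "kwargs": {
  "plan": [
    [0,0,0.15,0,0,2],
    [0,0,0.15,0,0,2],
    [0,0,0.1,0,0,2],
    [0,0,0,0,0,0]
  ]
}}

```text
clock: 18.07
tool_pos: [0.6208, 0.017, 0.1494]
orientation: [-155.8, -7.6, -83.5]
force: [-25.7, 2.9, 25.7]
opening: 0.0538
gripper_force: 30.0
```

```bash
python3 - <<'E'
from h import *
inhead(); o=get_obs(); print(head(M)[0].inv().apply(o['force']),o['moment'],o['opening'])
E
```

```text
head mm [ 1.3819  0.3178 26.3299] rot vs tw0 [  0.2468  -0.0189 -18.078 ]
[-12.5608  -1.6629  34.2172] [ 0.3408  6.3755 -0.2158] 0.05376017617289165
```

>>> {"fn": "play_rows", "kwargs": {
  "plan": [
    [0,0,-0.1,0,0,0],
    [0,0,0,0,0,0],
    [0,0,0,0,0,0],
    [0,0,-2,0,0,0],
    [0,0,-2.7,0,0,3],
    [0,0,-2.7,0,0,3],
    [0,0,-2.7,0,0,3],
    [0,0,0,0,0,3],
    [0,0,0,0,0,3],
    [0,0,0,0,0,3]
  ],
  "grip": 8.7
}}

```text
clock: 18.9
tool_pos: [0.5792, 0.0255, 0.2404]
orientation: [-154.9, 0.1, -99.9]
force: [0.8, -0.2, -1.0]
opening: 0.0872
gripper_force: 0.0
```

```bash
python3 - <<'E'
from h import *
inhead(); o=get_obs(); print(o['joint_pos'],o['clock'])
Rh,p=head(M)
f=lambda P:np.round(Rh.inv().apply(np.array(P)-p)*1000,1)
for c in('wrist','side','top'):
  snap(c,'q_%s.png'%c)
  for t in('jar','bridge_end','keeper','lever_tip','loop_bar','loop_pivot'):
    print(c,t,[(f(d['position']),round(d['score'],2)) for d in spot_point(c,t) if d['position'][2]>.05])
E
```

```text
head mm [  1.2846   1.3896 126.7069] rot vs tw0 [ 0.127  -0.1483 -0.0095]
[ 29.363   -1.182  -42.6595  30.1727 -32.1302 -62.7799] 18.9
wrist jar [(array([  2. ,  -0.2, -49.9]), 0.96), (array([   0.8, -109.5,   20.8]), 0.43)]
wrist bridge_end [(array([   2.3, -122.4,   83.9]), 0.17)]
wrist keeper [(array([  -0.7, -107.6,   19.5]), 0.38)]
wrist lever_tip [(array([   3.4, -120.9,   84.8]), 0.85)]
wrist loop_bar []
wrist loop_pivot []
side jar [(array([  1.1,   1.6, -41.8]), 0.54)]
side bridge_end [(array([  0.4,  82.3, 107.7]), 0.69)]
side keeper [(array([ -4. ,  95.7, 115.6]), 0.66)]
side lever_tip [(array([   2.8, -123.9,   78.8]), 0.56)]
side loop_bar [(array([   2.6, -110.2,   19.1]), 0.54)]
side loop_pivot []
top jar []
top bridge_end [(array([ -0.7,  86.7, 108.6]), 0.52)]
top keeper [(array([ -0.4,  95.4, 116.4]), 0.58)]
top lever_tip [(array([   3.5, -118.6,   83.5]), 0.44)]
top loop_bar [(array([   2. , -144.2,   82.8]), 0.58)]
top loop_pivot [(array([   0.9, -122.7,   29. ]), 0.61)]
```

View pics/q_wrist.png

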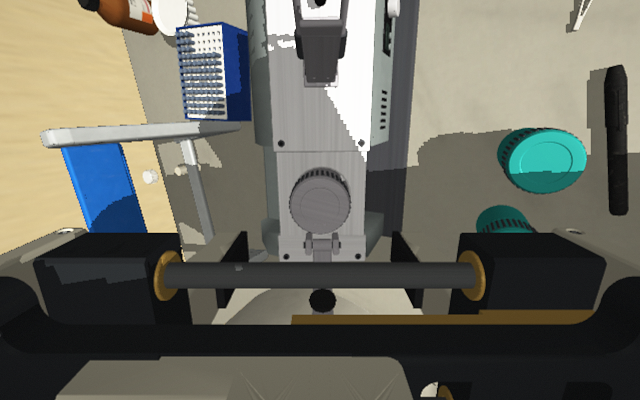

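>>> {"fn": "play_rows", "kwargs": {
  "plan": [
    [-1.6,0.02,0,0,0,0],
    [-1.6,0.02,0,0,0,0],
    [-1.6,0.02,0.3,0,0,0],
    [-1.6,0.02,0.4,0,0,0],
    [-1.6,0.02,0.5,0,0,0],
    [-0.3,0.02,0.5,0,0,0],
    [0,0,0,0,0,0]
  ],
  "grip": 8.7
}}

```text
clock: 20.53
tool_pos: [0.5988, 0.106, 0.2221]
orientation: [-155.0, -0.1, -99.8]
force: [-1.3, -0.5, -0.8]
opening: 0.087
gripper_force: 0.0
```

>>> {"fn": "play_rows", "kwargs": {
  "plan": [
    [0,0,0,0,0,0],
    [0,0,0,0,0,0],
    [0,0,0,0,0,0],
    [0,0,0,0,0,0],
    [0,0,0,0,0,0],
    [0,0,0,0,0,0],
    [0,0,0,0,0,0],
    [0,0,0,0,0,0],
    [0,0,0,0,0,0]
  ],
  "grip": 1
}}

```text
clock: 21.28
tool_pos: [0.5988, 0.1055, 0.2233]
orientation: [-155.0, -0.0, -99.8]
force: [-0.3, -1.1, 0.1]
opening: 0.0327
gripper_force: 0.0
```

```bash
python3 - <<'E'
from h import *
inhead(); o=get_obs(); print(o['opening'],o['gripper_force'],o['force'])
E
```

```text
head mm [ -0.9682  83.5815 108.9554] rot vs tw0 [ 0.0263 -0.0594 -0.1444]
0.032734204542071065 0.0 [-0.3241 -1.0528  0.0811]
```

>>> {"fn": "play_rows", "kwargs": {
  "plan": [
    [0,0,0,0,0,0],
    [0,0,0,0,0,0],
    [0,0,0,0,0,0],
    [0,0,0,0,0,0],
    [0.84,0,-0.29,0,0,0],
    [0.87,0,-0.22,0,0,0],
    [0.88,0,-0.14,0,0,0],
    [0.89,0,-0.06,0,0,0],
    [0.89,0,0.02,0,0,0],
    [0.88,0,0.09,0,0,0],
    [0.87,0,0.17,0,0,0],
    [0.85,0,0.24,0,0,0],
    [0.83,0,0.32,0,0,0],
    [0.8,0,0.39,0,0,0]
  ]
}}

```text
clock: 22.45
tool_pos: [0.5861, 0.0196, 0.2201]
orientation: [-154.9, -0.0, -99.9]
force: [-11.5, -1.7, 14.7]
opening: 0.0175
gripper_force: 30.0
```

```bash
python3 - <<'E'
from h import *
inhead(); o=get_obs(); print(o['opening'],o['gripper_force'],o['force'],o['joint_pos'])
E
```

```text
head mm [ -0.2098  -3.1699 104.9779] rot vs tw0 [ 0.1212 -0.0584 -0.1284]
0.017463490373359883 30.00194326043129 [-11.5146  -1.7307  14.6792] [ 27.5606   0.6511 -44.4858  32.8391 -28.4076 -64.2947]
```

>>> {"fn": "play_rows", "kwargs": {
  "plan": [
    [0.72,0,0.54,0,0,0],
    [0.72,0,0.52,0,0,0],
    [0.67,0,0.58,0,0,0],
    [0.62,0,0.64,0,0,0],
    [0.56,0,0.69,0,0,0],
    [0.5,0,0.74,0,0,0],
    [0.43,0,0.78,0,0,0],
    [0.36,0,0.81,0,0,0],
    [0.29,0,0.84,0,0,0]
  ]
}}

```text
clock: 23.2
tool_pos: [0.6026, -0.0367, 0.1642]
orientation: [-155.0, -0.2, -100.3]
force: [-2.1, -22.1, 15.0]
opening: 0.0172
gripper_force: 30.0
```

```bash
python3 - <<'E'
from h import *
inhead(); o=get_obs(); print(o['opening'],o['gripper_force'],head(M)[0].inv().apply(o['force']))
E
```

```text
head mm [ -0.2271 -55.8126  43.3214] rot vs tw0 [0.0307 0.3329 0.1416]
0.017247705271532302 30.000494197010994 [  7.9691 -22.0875  12.8017]
```

>>> {"fn": "play_rows", "kwargs": {
  "plan": [
    [0.1,0,0.4,0,0,0],
    [0,0,0.4,0,0,0],
    [0,0,0.3,0,0,0],
    [0,0,0,0,0,0]
  ]
}}

```text
clock: 23.53
tool_pos: [0.6068, -0.0403, 0.1538]
orientation: [-155.0, -0.4, -100.5]
force: [-0.1, -23.6, 10.4]
opening: 0.0174
gripper_force: 30.0
```

```bash
python3 - <<'E'
from h import *
inhead(); o=get_obs(); print(o['opening'],o['gripper_force'],head(M)[0].inv().apply(o['force']))
E
```

```text
head mm [ -0.2395 -58.5467  31.9214] rot vs tw0 [-0.0195  0.5191  0.2689]
0.017399340475608396 30.00081818550825 [  8.0447 -23.2527   7.7564]
```

>>> {"fn": "play_rows", "kwargs": {
  "plan": [
    [0,0,0,0,0,0],
    [0,0,0,0,0,0],
    [0,0,0,0,0,0],
    [0,0,-2,0,0,0],
    [0,0,-3,0,0,0],
    [0,0,-3,0,0,0],
    [0.5,0,-2,0,0,0],
    [0,0,0,0,0,0]
  ],
  "grip": 6.5
}}

```text
clock: 24.2
tool_pos: [0.5662, -0.0298, 0.2483]
orientation: [-154.6, 0.2, -99.7]
force: [-0.1, 0.4, 0.1]
opening: 0.0632
gripper_force: 0.0
```

```bash
python3 - <<'E'
from h import *
inhead(); o=get_obs(); print(o['joint_pos'],o['clock'],o['opening'])
Rh,p=head(M)
f=lambda P:np.round(Rh.inv().apply(np.array(P)-p)*1000,1)
I=[]
for c in('wrist','side','top'):
  s=snap(c,'r_%s.png'%c);I.append(s['frame'])
  for t in('bridge_end','keeper','lever_tip','loop_bar','loop_pivot','lever_hinge'):
    print(c,t,[(f(d['position']),round(d['score'],2)) for d in spot_point(c,t) if d['position'][2]>.05])
J=cv2.resize(I[1][130:250,240:420],(360,240));K=cv2.resize(I[2][120:215,290:430],(354,240))
cv2.imwrite('pics/r.png',np.vstack([cv2.resize(I[0],(560,350)),np.hstack([J,K])[:, :560] if 0 else cv2.resize(np.hstack([J,K]),(560,188))])[:,:,::-1])
E
```

```text
head mm [  1.7289 -55.2571 135.1979] rot vs tw0 [ 0.3508 -0.3197 -0.1992]
[ 23.8365  -3.4465 -42.5325  26.1901 -31.9812 -53.6152] 24.2 0.06318566181871113
wrist bridge_end [(array([ -1.8, -52.6,  38. ]), 0.88)]
wrist keeper [(array([ -1.3, -62.7,  43.5]), 0.71)]
wrist lever_tip [(array([   3.2, -120.9,   84.1]), 0.6), (array([ -2.3, -62.6,  41.9]), 0.52)]
wrist loop_bar [(array([   2.4, -145.6,   87.1]), 0.82)]
wrist loop_pivot [(array([  -0.1, -122.8,   24.2]), 0.92)]
wrist lever_hinge [(array([   1.1, -109.1,   17.8]), 0.59)]
side bridge_end [(array([  2.2, -60.6,  29.6]), 0.74)]
side keeper [(array([  0.7, -57.8,  38.9]), 0.67)]
side lever_tip [(array([   0.3, -123.5,   83.6]), 0.59)]
side loop_bar [(array([   1.4, -120.4,   81.2]), 0.47)]
side loop_pivot []
side lever_hinge [(array([   2.2, -110.2,   21.4]), 0.73)]
top bridge_end []
top keeper []
top lever_tip [(array([   3.4, -115.9,   84.1]), 0.46)]
top loop_bar [(array([   2.4, -145.3,   82.5]), 0.48)]
top loop_pivot [(array([  -0.8, -121.5,   28.7]), 0.53)]
top lever_hinge [(array([   0.6, -106.3,   17.7]), 0.84), (array([   0.4, -117.6,   87.4]), 0.75), (array([   2. , -123.1,   24.1]), 0.41)]
```

View pics/r.png

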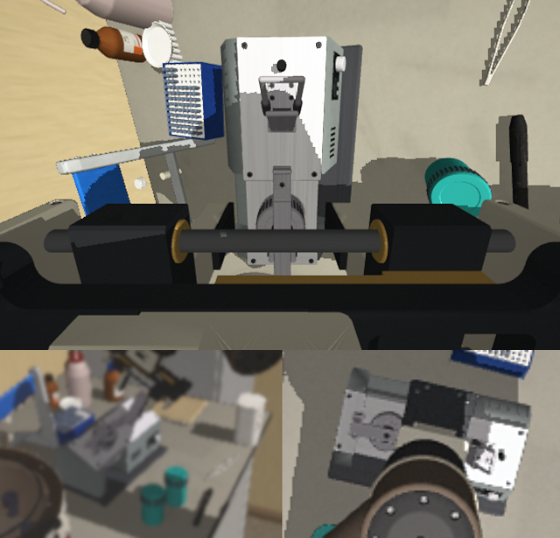

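>>> {"fn": "play_rows", "kwargs": {
  "plan": [
    [1.48,0,0,0,0,0],
    [1.48,0,0,0,0,0],
    [1.48,0,0,0,0,0.1],
    [1.48,0,0,0,0,0.1],
    [1.48,0,0,0,0,0],
    [1.48,0,1,0,0,0],
    [0,0,1.3,0,0,0],
    [0,0,1.3,0,0,0],
    [0,0,1.3,0,0,0],
    [0,0,0.7,0,0,0],
    [0,0,0,0,0,0]
  ]
}}

```text
clock: 26.17
tool_pos: [0.573, -0.1234, 0.1911]
orientation: [-155.1, 0.0, -100.0]
force: [0.1, 0.3, 0.4]
opening: 0.065
gripper_force: 0.0
```

```bash
python3 - <<'E'
from h import *
inhead(); o=get_obs(); print(o['opening'],o['force'],o['joint_pos'])
E
```

```text
head mm [  -1.6069 -146.2379   73.7017] rot vs tw0 [-0.1278  0.004   0.0429]
0.06499235954635528 [0.1274 0.3354 0.3837] [ 10.8735   2.2019 -44.3333  23.8646 -21.7509 -41.4648]
```

>>> {"fn": "play_rows", "kwargs": {
  "plan": [
    [-0.2,-0.3,-0.6,0,0,0],
    [0,0,0,0,0,0],
    [0,0,0,0,0,0],
    [0,0,0,0,0,0],
    [0,0,0,0,0,0],
    [0,0,0,0,0,0],
    [0,0,0,0,0,0],
    [0,0,0,0,0,0]
  ],
  "grip": 2.5
}}

```text
clock: 26.83
tool_pos: [0.5731, -0.1214, 0.199]
orientation: [-155.1, 0.0, -100.1]
force: [-4.5, -0.1, -0.1]
opening: 0.0326
gripper_force: 30.0
```

```bash
python3 - <<'E'
from h import *
inhead(); o=get_obs(); print(o['opening'],o['gripper_force'],o['force'])
E
```

```text
head mm [   1.4957 -144.2772   80.9584] rot vs tw0 [-0.0598 -0.0194  0.0647]
0.03262883609543937 29.99168084934354 [-4.4648 -0.0948 -0.0874]
```

```bash
cat >> h.py <<'E'
def headrows(pts,tilts,M=M):
    """from current pose, rows through (y,z) mm head points with tilt steps (deg about tool y)"""
    Rh,p=head(M);R0,p0=tcp();x=Rh.inv().apply(p0-p)[0]
    for (y,z),t in zip(pts,tilts):
        P=p+Rh.apply([x,y/1000,z/1000]);v=R0.inv().apply(P-p0)*100
        print([round(float(a),2) for a in v]+[0,t,0],end=', ');p0=P;R0=R0*R.from_euler('y',t,degrees=True)
    print()
E
python3 - <<'E'
from h import *
a=np.radians(67.6+6*np.arange(1,13))
headrows(list(zip(-121.8-59*np.cos(a),26.3+59*np.sin(a))),[2]*12)
E
```

```text
[-0.58, 0.0, -0.19, 0, 2, 0], [-0.6, 0.0, -0.16, 0, 2, 0], [-0.61, 0.0, -0.12, 0, 2, 0], [-0.61, 0.0, -0.08, 0, 2, 0], [-0.62, 0.0, -0.04, 0, 2, 0], [-0.62, 0.0, 0.01, 0, 2, 0], [-0.62, 0.0, 0.05, 0, 2, 0], [-0.61, 0.0, 0.09, 0, 2, 0], [-0.6, 0.0, 0.13, 0, 2, 0], [-0.59, 0.0, 0.18, 0, 2, 0], [-0.58, 0.0, 0.22, 0, 2, 0], [-0.56, 0.0, 0.26, 0, 2, 0],
```

Play the first half, watching the force.

>>> {"fn": "play_rows", "kwargs": {
  "plan": [
    [-0.58,0,-0.19,0,2,0],
    [-0.6,0,-0.16,0,2,0],
    [-0.61,0,-0.12,0,2,0],
    [-0.61,0,-0.08,0,2,0],
    [-0.62,0,-0.04,0,2,0],
    [-0.62,0,0.01,0,2,0]
  ]
}}

```text
clock: 27.33
tool_pos: [0.5778, -0.0863, 0.2014]
orientation: [-154.5, -11.0, -105.3]
force: [-5.3, -3.1, -0.1]
opening: 0.0328
gripper_force: 30.0
```

```bash
python3 - <<'E'
from h import *
inhead(); o=get_obs(); print(o['opening'],o['gripper_force'],head(M)[0].inv().apply(o['force']))
E
```

```text
head mm [   1.24   -108.9356   83.7611] rot vs tw0 [-0.0627 12.2087  0.1169]
0.032751481246387604 29.999673888087273 [-4.3438 -3.9791  1.8627]
```

Good, low force. Continue.

>>> {"fn": "play_rows", "kwargs": {
  "plan": [
    [-0.62,0,0.05,0,2,0],
    [-0.61,0,0.09,0,2,0],
    [-0.6,0,0.13,0,2,0],
    [-0.59,0,0.18,0,2,0],
    [-0.58,0,0.22,0,2,0],
    [-0.56,0,0.26,0,2,0]
  ]
}}

```text
clock: 27.83
tool_pos: [0.5912, -0.0571, 0.1839]
orientation: [-153.0, -21.8, -110.8]
force: [-6.7, -0.9, -0.1]
opening: 0.0333
gripper_force: 30.0
```

```bash
python3 - <<'E'
from h import *
inhead(); o=get_obs(); print(o['opening'],o['gripper_force'],head(M)[0].inv().apply(o['force']),o['joint_pos'])
Rh,p=head(M)
f=lambda P:np.round(Rh.inv().apply(np.array(P)-p)*1000,1)
for c in('wrist','side','top'):
  s=snap(c,'s_%s.png'%c)
  for t in('bridge_end','keeper','lever_tip','loop_bar','loop_pivot'):
    print(c,t,[(f(d['position']),round(d['score'],2)) for d in spot_point(c,t) if d['position'][2]>.05])
E
```

```text
head mm [  1.2015 -77.7718  64.4355] rot vs tw0 [-0.0845 24.1957  0.1027]
0.03326412035910558 29.986420646309853 [-5.8529 -2.071   2.5817] [ 25.5435   9.848  -48.4372  56.2472 -42.0266 -87.557 ]
wrist bridge_end [(array([  0.5, -49.7,  34.1]), 0.92)]
wrist keeper [(array([ -2.5, -61.5,  38.4]), 0.92), (array([   2.7, -127.4,   80. ]), 0.6)]
wrist lever_tip [(array([   3.8, -127.9,   83.3]), 0.89)]
wrist loop_bar [(array([ -0.5, -80. ,  70.6]), 0.66)]
wrist loop_pivot [(array([ -1.6, -53.4,  32.7]), 0.47)]
side bridge_end [(array([ -0.5, -57.9,  31.2]), 0.74)]
side keeper [(array([ -5.9, -60.7,  38.8]), 0.46)]
side lever_tip []
side loop_bar []
side loop_pivot []
top bridge_end []
top keeper [(array([  -1.5, -122.6,   23.7]), 0.36)]
top lever_tip [(array([   0.8, -124.6,   83.7]), 0.65)]
top loop_bar [(array([ -0.9, -78.9,  66.1]), 0.55)]
top loop_pivot [(array([  -1.3, -122.8,   24.6]), 0.37)]
```

View pics/s_wrist.png

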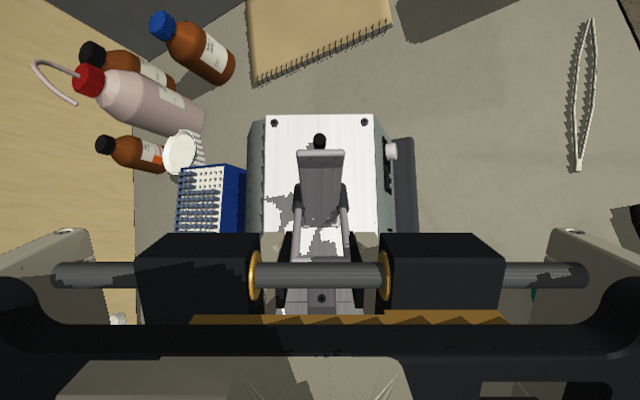

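```bash
python3 - <<'E'
from h import *
headrows([(-74.5,60),(-71,56),(-68,54.5),(-65,53.5),(-64,49),(-64,45),(-64,41),(-64,37.5)],[0]*8)
E
```

```text
[-0.43, -0.0, 0.26, 0, 0, 0], [-0.48, 0.0, 0.22, 0, 0, 0], [-0.34, 0.0, 0.02, 0, 0, 0], [-0.31, 0.0, -0.03, 0, 0, 0], [-0.27, -0.0, 0.37, 0, 0, 0], [-0.16, -0.0, 0.37, 0, 0, 0], [-0.16, -0.0, 0.37, 0, 0, 0], [-0.14, -0.0, 0.32, 0, 0, 0],
```

>>> {"fn": "play_rows", "kwargs": {
  "plan": [
    [-0.43,0,0.26,0,0,0],
    [-0.48,0,0.22,0,0,0],
    [-0.34,0,0.02,0,0,0],
    [-0.31,0,-0.03,0,0,0],
    [0,0,0,0,0,0]
  ]
}}

```text
clock: 29.15
tool_pos: [0.5978, -0.0458, 0.1738]
orientation: [-153.1, -21.7, -110.8]
force: [-4.5, -3.6, -0.9]
opening: 0.0328
gripper_force: 30.0
```

```bash
python3 - <<'E'
from h import *
inhead(); o=get_obs(); print(o['opening'],o['gripper_force'],head(M)[0].inv().apply(o['force']),o['joint_pos'])
Rh,p=head(M)
f=lambda P:np.round(Rh.inv().apply(np.array(P)-p)*1000,1)
for c in('wrist','side','top'):
  s=snap(c)
  for t in('lever_tip','loop_bar','loop_pivot'):
    print(c,t,[(f(d['position']),round(d['score'],2)) for d in spot_point(c,t) if d['position'][2]>.05])
E
```

```text
head mm [  1.0082 -65.6039  53.3811] rot vs tw0 [-0.1438 24.0927  0.105 ]
0.03279099966416665 29.999637342989445 [-3.7897 -4.3668  0.7616] [ 26.0959  11.2843 -48.1569  56.9391 -41.5272 -89.1632]
wrist lever_tip [(array([   2.4, -117. ,   85.6]), 0.76)]
wrist loop_bar [(array([  0.2, -65.9,  57.1]), 0.81)]
wrist loop_pivot []
side lever_tip [(array([ -0.6, -61.2,  39.5]), 0.54)]
side loop_bar []
side loop_pivot []
top lever_tip [(array([   1. , -116.1,   89.4]), 0.72)]
top loop_bar [(array([ -1.1, -65.1,  53.1]), 0.55)]
top loop_pivot [(array([  -1.3, -122.8,   26.4]), 0.59)]
```

```bash
python3 - <<'E'
from h import *
headrows([(-63,53),(-61,51),(-61,47.5),(-61,44),(-61,40.5),(-61,37)],[0]*6)
E
```

```text
[-0.27, 0.0, -0.06, 0, 0, 0], [-0.26, 0.0, 0.1, 0, 0, 0], [-0.14, -0.0, 0.32, 0, 0, 0], [-0.14, -0.0, 0.32, 0, 0, 0], [-0.14, -0.0, 0.32, 0, 0, 0], [-0.14, -0.0, 0.32, 0, 0, 0],
```

>>> {"fn": "play_rows", "kwargs": {
  "plan": [
    [-0.27,0,-0.06,0,0,0],
    [-0.26,0,0.1,0,0,0],
    [-0.14,0,0.32,0,0,0],
    [-0.14,0,0.32,0,0,0],
    [-0.14,0,0.32,0,0,0],
    [-0.14,0,0.32,0,0,0],
    [0,0,0,0,0,0],
    [0,0,0,0,0,0]
  ]
}}

```text
clock: 30.42
tool_pos: [0.606, -0.0415, 0.159]
orientation: [-153.1, -21.6, -110.7]
force: [-6.0, 1.1, -1.1]
opening: 0.0323
gripper_force: 30.0
```

```bash
python3 - <<'E'
from h import *
inhead(); o=get_obs(); print(o['opening'],o['gripper_force'],head(M)[0].inv().apply(o['force']),o['joint_pos'])
Rh,p=head(M)
f=lambda P:np.round(Rh.inv().apply(np.array(P)-p)*1000,1)
for c in('wrist','side','top'):
  s=snap(c)
  for t in('lever_tip','loop_bar','loop_pivot','bridge_end','keeper'):
    print(c,t,[(f(d['position']),round(d['score'],2)) for d in spot_point(c,t) if d['position'][2]>.05])
E
```

```text
head mm [  1.4017 -59.8555  36.8921] rot vs tw0 [-0.0937 23.9445  0.0537]
0.032275192554763826 29.99982789158821 [-5.9767  0.0836  1.594 ] [ 25.2522  12.9761 -48.4905  59.5097 -39.959  -91.4955]
wrist lever_tip []
wrist loop_bar [(array([  2.5, -58.2,  44.1]), 0.9)]
wrist loop_pivot []
wrist bridge_end [(array([  0.2, -53.2,  33.5]), 0.58)]
wrist keeper [(array([ -0.1, -64.3,  37.3]), 0.93)]
side lever_tip [(array([ 0.2, 45.5, 11.8]), 0.57)]
side loop_bar []
side loop_pivot [(array([  0.9, -63.6,  38.6]), 0.73), (array([ -1.2,  -0.1, -45.4]), 0.72)]
side bridge_end [(array([  2.8, -54.4,  30.2]), 0.62)]
side keeper [(array([ -3.6, -62.4,  37.6]), 0.6)]
top lever_tip [(array([   1.5, -112.5,   86.3]), 0.67)]
top loop_bar [(array([ -2.2, -60.5,  36.9]), 0.36)]
top loop_pivot [(array([   1.1, -120.4,   26.8]), 0.49)]
top bridge_end [(array([  1.2, -57.2,  32.4]), 0.53)]
top keeper [(array([ -0.2, -62.7,  38.6]), 0.51)]
```

>>> {"fn": "play_rows", "kwargs": {
  "plan": [
    [-0.06,0,0.14,0,0,0],
    [-0.06,0,0.14,0,0,0],
    [0,0,0,0,0,0]
  ]
}}

```text
clock: 31.57
tool_pos: [0.6071, -0.0417, 0.157]
orientation: [-153.0, -21.6, -110.7]
force: [-13.7, 5.0, 6.8]
opening: 0.0323
gripper_force: 30.0
```

>>> {"fn": "play_rows", "kwargs": {
  "plan": [
    [0,0,0,0,0,0],
    [0,0,0,0,0,0],
    [0,0,0,0,0,0],
    [0,0,-1.5,0,0,0],
    [0,0,-2.5,0,0,0],
    [0,0,-2.5,0,0,0],
    [0,0,-2.5,0,0,0],
    [0,0,-1,0,0,0],
    [0,0,0,0,0,0]
  ],
  "grip": 6.5
}}

```text
clock: 32.32
tool_pos: [0.5784, 0.0075, 0.2427]
orientation: [-152.8, -21.3, -110.6]
force: [0.6, -1.3, -0.4]
opening: 0.065
gripper_force: 0.0
```

```bash
python3 - <<'E'
from h import *
inhead(); o=get_obs(); print(o['opening'],o['joint_pos'],o['clock'])
Rh,p=head(M)
f=lambda P:np.round(Rh.inv().apply(np.array(P)-p)*1000,1)
for c in('wrist','side','top'):
  s=snap(c,'u_%s.png'%c)
  for t in('lever_tip','loop_bar','loop_pivot','bridge_end','keeper'):
    print(c,t,[(f(d['position']),round(d['score'],2)) for d in spot_point(c,t) if d['position'][2]>.05])
E
```

```text
head mm [  4.4388 -16.4275 127.7853] rot vs tw0 [ 0.2383 23.6877  0.0603]
0.06499092877459994 [ 36.4443   6.5511 -41.7236  44.5947 -52.8781 -83.0534] 32.3167
wrist lever_tip [(array([   2. , -119.5,   84.8]), 0.89)]
wrist loop_bar [(array([ -0.9, -61. ,  41.6]), 0.92)]
wrist loop_pivot [(array([  -3.2, -121.6,   23. ]), 0.86)]
wrist bridge_end [(array([  0.9, -53.5,  34.9]), 0.69)]
wrist keeper [(array([ -2.9, -64.4,  35.6]), 0.98)]
side lever_tip [(array([ -0. , -59.8,  30.2]), 0.51), (array([   1.5, -117. ,   81.7]), 0.39)]
side loop_bar [(array([  1.1, -62.7,  36.1]), 0.6)]
side loop_pivot [(array([   0.5, -122.4,   31.1]), 0.44), (array([  0.4,  -1.7, -44.8]), 0.32)]
side bridge_end [(array([  2.3, -59.9,  30.9]), 0.73)]
side keeper [(array([ -1.5, -60.2,  40.8]), 0.59)]
top lever_tip [(array([   1.3, -116.5,   86.1]), 0.72)]
top loop_bar [(array([  1.3, -59.8,  36.9]), 0.63)]
top loop_pivot [(array([  -2.1, -122.4,   26. ]), 0.64), (array([   2.5, -117.4,   84.6]), 0.32)]
top bridge_end [(array([   0.5, -120.7,   27.6]), 0.52), (array([ -0.2, -51.6,  30.4]), 0.46)]
top keeper [(array([  0.3, -62.3,  39. ]), 0.41)]
```

View pics/u_wrist.png

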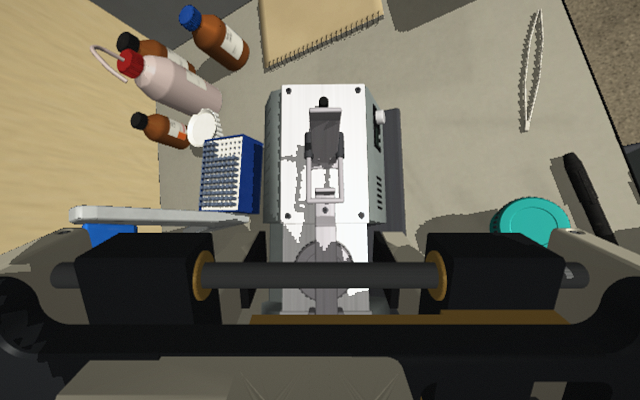

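```bash
python3 - <<'E'
from h import *
c=row(*place(0,.100,M,.001,-.093),10)
def P(a,s=60): return (-108-s*np.cos(a)+6*np.sin(a)+9.5, 18+s*np.sin(a)+6*np.cos(a)+19)
import h
h.tcp=lambda:c
headrows([P(a) for a in np.r_[np.arange(1.3,0,-.1),0]],[0]*14)
print(P(1.3),P(0))
E
```

```text
10 x [0.67, 0.02, 0.42, -0.0, -2.39, -0.01]
[1.58, 0.0, 0.36, 0, 0, 0], [0.59, 0.0, 0.13, 0, 0, 0], [0.57, -0.0, 0.19, 0, 0, 0], [0.55, 0.0, 0.25, 0, 0, 0], [0.52, 0.0, 0.3, 0, 0, 0], [0.49, -0.0, 0.35, 0, 0, 0], [0.45, 0.0, 0.4, 0, 0, 0], [0.41, -0.0, 0.44, 0, 0, 0], [0.36, 0.0, 0.48, 0, 0, 0], [0.31, -0.0, 0.51, 0, 0, 0], [0.26, 0.0, 0.54, 0, 0, 0], [0.21, -0.0, 0.57, 0, 0, 0], [0.15, -0.0, 0.58, 0, 0, 0], [0.09, 0.0, 0.6, 0, 0, 0], 
(np.float64(-108.76858060497207), np.float64(96.4184840967791)) (np.float64(-158.5), np.float64(43.0))
```

>>> {"fn": "play_rows", "kwargs": {
  "plan": [
    [0.67,0.02,0.42,0,-2.39,0],
    [0.67,0.02,0.42,0,-2.39,0],
    [0.67,0.02,0.42,0,-2.39,0],
    [0.67,0.02,0.42,0,-2.39,0],
    [0.67,0.02,0.42,0,-2.39,0],
    [0.67,0.02,0.42,0,-2.39,0],
    [0.67,0.02,0.42,0,-2.39,0],
    [0.67,0.02,0.42,0,-2.39,0],
    [0.67,0.02,0.42,0,-2.39,0],
    [0.67,0.02,0.42,0,-2.39,0],
    [0,0,0,0,0,0],
    [0,0,0,0,0,0]
  ],
  "grip": 0
}}

```text
clock: 34.22
tool_pos: [0.5731, -0.07, 0.2165]
orientation: [-155.0, -0.0, -100.2]
force: [1.3, 0.2, 0.2]
opening: 0.0001
gripper_force: 0.0
```

```bash
python3 - <<'E'
from h import *
inhead(); o=get_obs(); print(o['opening'],o['force'])
E
```

```text
head mm [  0.8065 -93.7127 100.628 ] rot vs tw0 [0.0462 0.0766 0.1454]
6.0623212255336346e-05 [1.3195 0.2175 0.1846]
```

>>> {"fn": "play_rows", "kwargs": {
  "plan": [
    [1.0,0,0.2,0,0,0],
    [0.55,0,0.2,0,0,0],
    [0.59,0,0.13,0,0,0],
    [0.57,0,0.19,0,0,0],
    [0.55,0,0.25,0,0,0],
    [0.52,0,0.3,0,0,0],
    [0.49,0,0.35,0,0,0],
    [0.45,0,0.4,0,0,0]
  ]
}}

```text
clock: 34.88
tool_pos: [0.5735, -0.1178, 0.1979]
orientation: [-154.9, -0.0, -100.1]
force: [0.8, 1.2, 2.3]
opening: 0.0005
gripper_force: 1.0
```

```bash
python3 - <<'E'
from h import *
inhead(); o=get_obs(); print(o['opening'],o['force'])
Rh,p=head(M)
f=lambda P:np.round(Rh.inv().apply(np.array(P)-p)*1000,1)
for c in('wrist','side','top'):
  s=snap(c)
  for t in('lever_tip','loop_bar'):
    print(c,t,[(f(d['position']),round(d['score'],2)) for d in spot_point(c,t) if d['position'][2]>.05])
E
```

```text
head mm [   0.8207 -140.7014   80.0921] rot vs tw0 [0.0569 0.033  0.0494]
0.00045844754844197246 [0.8298 1.1814 2.3485]
wrist lever_tip [(array([   2.9, -155.8,   67.7]), 0.92)]
wrist loop_bar []
side lever_tip [(array([  -1.4, -155.9,   63.4]), 0.71)]
side loop_bar [(array([  0.2, -65.9,  37.6]), 0.39), (array([ -0.9, -58.3,  39. ]), 0.28)]
top lever_tip []
top loop_bar [(array([  2.1, -63.6,  37.8]), 0.42)]
```

Lever is swinging down and the loop is holding. Continue to flat.

>>> {"fn": "play_rows", "kwargs": {
  "plan": [
    [0.41,0,0.44,0,0,0],
    [0.36,0,0.48,0,0,0],
    [0.31,0,0.51,0,0,0],
    [0.26,0,0.54,0,0,0],
    [0.21,0,0.57,0,0,0],
    [0.15,0,0.58,0,0,0],
    [0.09,0,0.6,0,0,0],
    [0,0,0.2,0,0,0],
    [0,0,0,0,0,0]
  ]
}}

```text
clock: 36.08
tool_pos: [0.5858, -0.1382, 0.1634]
orientation: [-154.9, -0.0, -100.1]
force: [-20.5, 10.1, 23.7]
opening: 0.0003
gripper_force: 15.7
```

```bash
python3 - <<'E'
from h import *
inhead(); o=get_obs(); print(head(M)[0].inv().apply(o['force']))
E
```

```text
head mm [   0.4607 -158.6576   42.2051] rot vs tw0 [0.0913 0.0716 0.0472]
[-9.914   6.369  30.7343]
```

Flat, pressing with about 30 N. Back off and check.

>>> {"fn": "play_rows", "kwargs": {
  "plan": [
    [0,0,-1,0,0,0],
    [0,0,-2.5,0,0,0],
    [0,0,-3,0,0,0],
    [0,0,-3,0,0,0],
    [0,0,-3,0,0,0],
    [0,0,0,0,0,0],
    [0,0,0,0,0,0]
  ]
}}

```text
clock: 36.67
tool_pos: [0.5349, -0.1285, 0.2777]
orientation: [-154.7, 0.1, -100.1]
force: [-0.3, 0.4, -1.3]
opening: 0.0002
gripper_force: 0.0
```

```bash
python3 - <<'E'
from h import *
inhead(); o=get_obs(); print(o['force'],o['clock'])
Rh,p=head(M)
f=lambda P:np.round(Rh.inv().apply(np.array(P)-p)*1000,1)
I=[]
for c in('wrist','side','top'):
  s=snap(c);I.append(s['frame'])
  for t in('lever_tip','loop_bar','loop_pivot','keeper','bridge_end','jar'):
    print(c,t,[(f(d['position']),round(d['score'],2)) for d in spot_point(c,t) if d['position'][2]>.05])
J=cv2.resize(I[1][120:260,230:430],(400,280));K=cv2.resize(I[2][110:215,280:430],(400,280))
cv2.imwrite('pics/z.png',np.vstack([cv2.resize(I[0],(512,320)),cv2.resize(np.hstack([J,K]),(512,180))])[:,:,::-1])
E
```

```text
head mm [   1.7563 -157.9362  167.6144] rot vs tw0 [ 0.2519 -0.0271  0.0711]
[-0.3373  0.4287 -1.297 ] 36.6667
wrist lever_tip [(array([   6.2, -176.5,   23.3]), 0.9)]
wrist loop_bar [(array([   3.4, -180.1,   21.6]), 0.38)]
wrist loop_pivot [(array([   1.1, -122.6,    3.7]), 0.55)]
wrist keeper []
wrist bridge_end []
wrist jar []
side lever_tip [(array([   3. , -174.5,   20.4]), 0.54)]
side loop_bar []
side loop_pivot [(array([   0.7, -122.9,    6.1]), 0.42)]
side keeper [(array([ -4.9, -60.1,  36. ]), 0.74)]
side bridge_end [(array([  0.4, -59.1,  32.4]), 0.57)]
side jar [(array([  1.8,  -1.3, -42.1]), 0.66)]
top lever_tip []
top loop_bar [(array([ 2.1, -2.4,  0.3]), 0.69), (array([  1.6, -61. ,  36.9]), 0.63)]
top loop_pivot [(array([   0.3, -121.6,    8.9]), 0.45)]
top keeper [(array([ -2. , -61.8,  39. ]), 0.63)]
top bridge_end [(array([  1.2, -54.2,  30.2]), 0.82)]
top jar [(array([  0.3,  -1.5, -50. ]), 0.45)]
```

View pics/z.png

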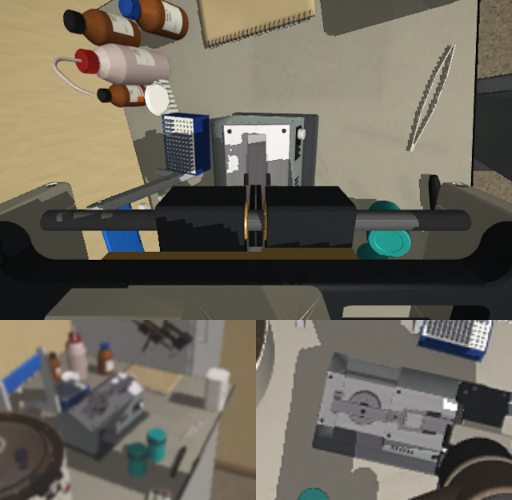

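The top view shows the bridge across the lid, the loop on the keeper, and the lever flat. The lever tip reads about (-176, 23) mm in y and z of the head frame, which is the expected flat position. Handing in.

```bash
python3 -c "
from plant import *
print(close_job())"
```

```text
the job is handed in; nothing more can be done
None
```

The jar is seated in the holder, the bridge is down on its lid, and the loop is hooked over the keeper with the lever pressed flat and staying flat after I backed off. The job was handed in at about 37 s of 72 s, but the hand-in call gave no verdict. I saw no bystanders moved, though I didn't measure them.

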